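# Set painted leaf ornaments on their drying boards

### The job

Move each of the four painted leaf ornaments to the drying board that carries the outline in its own colour and foot shape, and stand it upright with its foot centred on that outline and turned to line up with it. Keep the ornaments upright on the way, and leave the roll of tape and the paint pot where they are.

Things in the scene. Friction and masses are not known exactly. Their poses are not given: they have to be found in the camera images.
- blue_leaf_center (a point): blue sheet-metal leaf ornament, loose, 0.22 kg, 90 mm tall: one broad leaf, upright in its x-z plane, on a blue foot 10 mm thick: oval, 64 x 40 mm, long way along x. Up its middle to 66 mm runs a flat spine 12 mm thick (y), 20 mm wide (x), to be gripped across the 12 mm; no leaf is thicker. Point: on the spine, 45 mm above the foot's underside; z up.
- yellow_leaf_center (a point): yellow sheet-metal leaf ornament, loose, 0.22 kg, 90 mm tall: two leaves in a V, upright in its x-z plane, on a yellow foot 10 mm thick: rectangle, 64 x 40 mm, long way along x. Up its middle to 66 mm runs a flat spine 12 mm thick (y), 20 mm wide (x), to be gripped across the 12 mm; no leaf is thicker. Point: on the spine, 45 mm above the foot's underside; z up.
- red_leaf_center (a point): red sheet-metal leaf ornament, loose, 0.22 kg, 90 mm tall: a fan of three leaves, upright in its x-z plane, on a red foot 10 mm thick: diamond, 72 x 46 mm from point to point, long way along x. Up its middle to 66 mm runs a flat spine 12 mm thick (y), 20 mm wide (x), to be gripped across the 12 mm; no leaf is thicker. Point: on the spine, 45 mm above the foot's underside; z up.
- green_leaf_center (a point): green sheet-metal leaf ornament, loose, 0.22 kg, 90 mm tall: one tall leaf between two short ones, upright in its x-z plane, on a green foot 10 mm thick: long hexagon, 68 x 40 mm, long way along x. Up its middle to 66 mm runs a flat spine 12 mm thick (y), 20 mm wide (x), to be gripped across the 12 mm; no leaf is thicker. Point: on the spine, 45 mm above the foot's underside; z up.
- blue_board_top (a point): fixed white drying board, 100 (along x) x 70 (along y) x 6 mm, with the blue sprayed outline of the blue ornament's foot in its middle, the long way along x. This point is the centre of the outline on the board's upper face, 6 mm above the table; z up.
- yellow_board_top (a point): fixed white drying board, 100 (along x) x 70 (along y) x 6 mm, with the yellow sprayed outline of the yellow ornament's foot in its middle, the long way along x. This point is the centre of the outline on the board's upper face, 6 mm above the table; z up.
- red_board_top (a point): fixed white drying board, 100 (along x) x 70 (along y) x 6 mm, with the red sprayed outline of the red ornament's foot in its middle, the long way along x. This point is the centre of the outline on the board's upper face, 6 mm above the table; z up.
- green_board_top (a point): fixed white drying board, 100 (along x) x 70 (along y) x 6 mm, with the green sprayed outline of the green ornament's foot in its middle, the long way along x. This point is the centre of the outline on the board's upper face, 6 mm above the table; z up.
- tape_roll_center (a point): cream roll of masking tape lying flat among the pieces, 48 mm across and 22 mm high, loose; to be left alone. This point is its centre, 11 mm up.
- paint_pot_center (a point): small steel paint pot with a white lid standing among the pieces, 47 mm across and 44 mm high, loose; to be left alone. This point is its centre, 22 mm up.
Things that resemble listed ones, but are neither listed nor needed, are in the scene too. Leave any black or brown look-alike of the part that bears yellow_board_top alone.

How it is judged:
At the end, for the whole second after the job is handed in: Each ornament stands released and at rest on the board of its own colour: its centre within 12 mm of the centre of the outline, its foot on the board (height within 5 mm), its long axis within 15 degrees of the outline's (either way round), and upright within 6 degrees (horizontal distance between blue_leaf_center and blue_board_top below 0.012 m and z of blue_leaf_center in the frame of blue_board_top between 0.04 and 0.05 m and angle between the x axis of blue_leaf_center and the x axis of blue_board_top, either way round below 0.26 rad and angle between each of blue_leaf_center, yellow_leaf_center, red_leaf_center, green_leaf_center's own z axis and vertical below 0.1 rad and linear speed of each of blue_leaf, yellow_leaf, red_leaf, green_leaf below 0.02 m/s and angular speed of each of blue_leaf, yellow_leaf, red_leaf, green_leaf below 0.2 rad/s and horizontal distance between yellow_leaf_center and yellow_board_top below 0.012 m and z of yellow_leaf_center in the frame of yellow_board_top between 0.04 and 0.05 m and angle between the x axis of yellow_leaf_center and the x axis of yellow_board_top, either way round below 0.26 rad and horizontal distance between red_leaf_center and red_board_top below 0.012 m and z of red_leaf_center in the frame of red_board_top between 0.04 and 0.05 m and angle between the x axis of red_leaf_center and the x axis of red_board_top, either way round below 0.26 rad and horizontal distance between green_leaf_center and green_board_top below 0.012 m and z of green_leaf_center in the frame of green_board_top between 0.04 and 0.05 m and angle between the x axis of green_leaf_center and the x axis of green_board_top, either way round below 0.26 rad); the robot touches nothing.
It fails at once if an ornament is tipped more than 35 degrees (angle between any of blue_leaf_center, yellow_leaf_center, red_leaf_center, green_leaf_center's own z axis and vertical above 0.61 rad).
It fails at once if the roll of tape is moved by more than 25 mm (distance of tape_roll_center from where it was at the start of the episode above 0.025 m).
It fails at once if the paint pot is moved by more than 25 mm (distance of paint_pot_center from where it was at the start of the episode above 0.025 m).
It also fails if it takes over 120 s, if anything falls off the work surface, if the arm or the gripper's body presses on something with over 40 N, if the wrist force passes 120 N, or if a joint passes its speed limit or range.

### The arm

A 6-joint arm with a two-finger parallel gripper is mounted at the origin on the work surface. World frame = base frame: x ahead of the robot, y to its left, z up, the work surface at z = 0. Lengths are in m, angles in rad, forces in N, time in s.
With the tool pointing down it reaches from about 0.375 to 0.9 m from the base axis. Payload 3.1 kg.
Tool frame: the origin (TCP) lies at the very end of the fingers, on their centre line; the grasp point (between the pads) lies robot.grasp_offset behind it (robot.grasp_offset is the distance from the TCP to the grasp point, in m); z points along the fingers, y is the direction in which the jaws open and shut (so a half turn about z gives the same grasp; the last joint's range is limited). The gripper opens to 87 mm and grips with 3 to 60 N. Pads are 19 mm wide; open, the fingers measure 117 mm over their backs; the gripper's body (75 mm by 190 mm) begins 51 mm behind the grasp point.
Start: joints at [-1.46, 0.527, 1.433, -0, 1.181, -0.178], TCP at [0.179, -0.599, 0.223] pointing down, gripper open.
Joint ranges: [-3.08, 3.08], [-0.75, 2.2], [0.22, 2.44], [-1.43, 4.57], [0, 2.65], [-2.85, 2.85]. Speed limits (rad/s): [2.79, 2.79, 3.14, 3.14, 3.14, 3.14].

### API

Orientations are given as a unit quaternion [x, y, z, w].
In Python, from rig import robot gives the robot as it stands.
- The arm moves only by the tool drive_tool, never from a script. Its argument "targets" is one flat list of numbers, 6 for each row, row after row: the shift along the tool's x, y, z in cm, then the turn, a rotation vector about the tool's x, y, z in degrees. A call has 1 to 12 rows; each row is the pose to reach, as a shift and turn from the pose commanded when the call began, along the tool's axes at that moment; what a row does not reach only later rows make up. A row lasts 1/12 s, in which the tool goes at most 41.7 mm and 7.16 degrees, less where a joint would pass 70% of its speed; a pose out of reach is approached as far as the arm can. A call with a gripper value outside its range is refused whole. "grip" is the gripper command: -1 is fully open, 1 is shut, values between are in proportion, set as the call begins (left out, the last holds). The fingers move at their own pace and stop on an object; "squeeze" is the grip in N (left out, the last holds). Time passes only in rows, so rows that repeat a pose let the fingers close. It gives the time, the measured TCP pose, the force and the opening at its end, in the units of the state.
- robot.get_obs(): the state, without advancing time (a new reading comes with each control period).
- robot.camera(name): name is "side" or "top"; returns (picture, depth): 420x560x3 uint8, red, green, blue; 420x560 float32, m along the optical axis (not along the pixel's ray), 0 where there is no reading.
- robot.calibration(name): a dict with "mtx" (3x3 intrinsics, pixels), "R" (3x3) and "t" (3): a world point X has camera coordinates R X + t. Camera axes: x right, y down, z forward; pixel columns grow to the right and rows downward; lengths in m; the calibration is good to about 2 mm. A picture is of the moment at which its call begins. calibration takes no time and is no camera call.
- robot.hand_in(): hands the job in, once; it reports no verdict.
The state is a dict: "time": time; "q": joint angles; "joint_velocities": joint speeds; "joint_torque": joint torques, N m; "position": TCP position; "tool_rot": TCP orientation; "ft_force": force on the tool from outside, world axes, zero at the start; "moment": the same for the moment, N m; "grip_width": finger opening in m.
Only numpy, scipy, OpenCV 4.12 (cv2) and the standard library are available. Lean on these libraries where they do the work, as an engineer would, in place of code of your own. Each camera call takes 0.05 s, during which the arm holds its last target.

## Working session

There is one attempt and no reset: what is moved stays moved. The work goes in short steps, Python scripts to look and compute and a tool call to move; the robot and the scene stay as the last step left them, time stands still between calls to the robot, and variables do not carry over. Pictures are saved under pics/ and viewed, and the job is handed in when it is done.

Besides the shell and the picture viewer there is one more tool, called after "Call:" as name(argument=value, ...) on one line, values as JSON. drive_tool: Moves the arm, as the interface text tells. Its arguments: {"type":"object","properties":{"targets":{"type":"array","items":{"type":"number"}},"grip":{"type":"number"},"squeeze":{"type":"number"}},"required":["targets"]}

```bash
ls; mkdir -p pics; python3 - <<'E'
from rig import robot
import cv2,numpy as np
for n in ("top","side"):
    p,d=robot.camera(n); cv2.imwrite(f"pics/{n}0.png",p[:,:,::-1]); np.save(f"pics/{n}0.npy",d); np.save(f"pics/{n}0rgb.npy",p)
    c=robot.calibration(n); print(n,c)
print(robot.get_obs(), robot.grasp_offset)
E
```

```text
pics
top {'mtx': array([[442.03266691,   0.        , 280.84283271],
       [  0.        , 442.03266691, 204.60761091],
       [  0.        ,   0.        ,   1.        ]]), 'R': array([[-0.02381846, -0.99970587,  0.00456568],
       [-0.99832623,  0.02354434, -0.05282431],
       [ 0.05270127, -0.00581623, -0.99859338]]), 't': array([0.06314043, 0.44847638, 1.25994835])}
side {'mtx': array([[471.17587445,   0.        , 277.71425012],
       [  0.        , 471.17587445, 204.6986959 ],
       [  0.        ,   0.        ,   1.        ]]), 'R': array([[-0.94966009, -0.31298989,  0.01352925],
       [-0.20573153,  0.59048879, -0.78038294],
       [ 0.2362631 , -0.74388193, -0.62515552]]), 't': array([0.44441558, 0.11070236, 1.2300772 ])}
{'time': 0.1, 'q': array([-1.45954091e+00,  5.28354661e-01,  1.43374802e+00,  2.66736589e-06,
        1.18142608e+00, -1.78523901e-01]), 'joint_velocities': array([ 0.00177807, -0.00231945, -0.00340779, -0.0009023 , -0.00189328,
        0.00085245]), 'joint_torque': array([ 2.80518807e-04, -4.40984344e+01, -1.77150142e+01,  6.35021925e-02,
        5.33564086e-02, -3.92735990e-05]), 'position': array([ 0.17852909, -0.59827926,  0.22168921]), 'tool_rot': array([ 9.89521453e-01,  1.44382677e-01,  3.37861773e-05, -9.67461695e-04]), 'ft_force': array([0.05247248, 0.36428716, 0.72452407]), 'moment': array([0.05282839, 0.06270833, 0.03395441]), 'grip_width': 0.08707273083417966} 0.0187
```

View pics/top0.png

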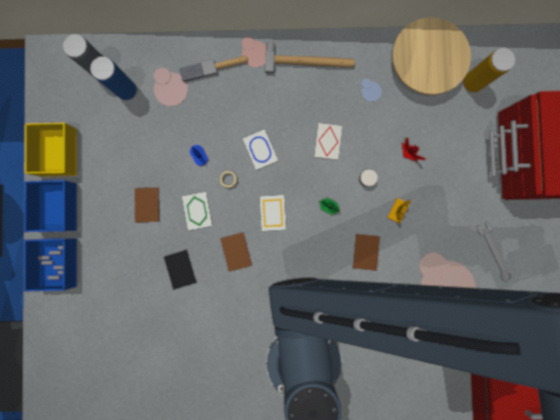

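View pics/side0.png

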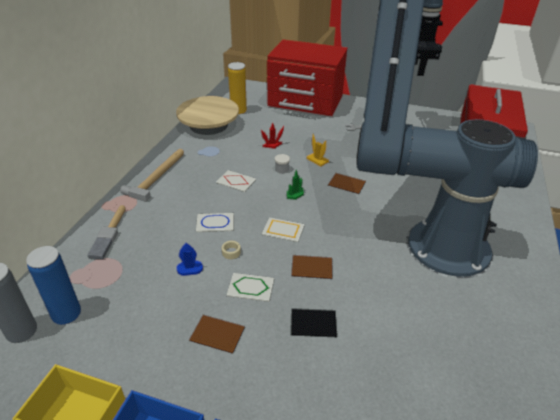

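Top view, at about these pixels: boards blue (260,150), red (328,141), green (197,210) and yellow (272,213). Ornaments blue (199,155), red (411,151), green (330,206) and yellow (400,210). The pot is at (369,178) and the tape at (228,180). Next I'll look closer and measure.

```bash
cat > h.py <<'E'
from rig import robot
import cv2,numpy as np
def cloud(n,d):
    c=robot.calibration(n);K=c["mtx"];v,u=np.mgrid[0:d.shape[0],0:d.shape[1]]
    P=np.stack([(u-K[0,2])/K[0,0]*d,(v-K[1,2])/K[1,1]*d,d],-1)
    return (P-c["t"])@c["R"]
def proj(n,X):
    c=robot.calibration(n);p=(np.asarray(X)@c["R"].T+c["t"])@c["mtx"].T
    return p[...,:2]/p[...,2:]
def ray(n,u,v,z):
    c=robot.calibration(n);o=-c["R"].T@c["t"]
    r=c["R"].T@np.linalg.solve(c["mtx"],[u,v,1.]);return o+r*(z-o[2])/r[2]
# homography image of the plane z, 1 px = s m ; rows: -x, cols: -y
def ortho(n,p,z,x1=.75,y1=.4,w=.75,h=.45,s=.0005):
    W,H=int(w/s),int(h/s)
    q=np.float32([[0,0],[W,0],[W,H],[0,H]])
    src=np.float32([proj(n,[x1-b*s,y1-a*s,z]) for a,b in q])
    return cv2.warpPerspective(p,cv2.getPerspectiveTransform(src,q),(W,H),flags=cv2.INTER_CUBIC)
def hues(p):
    h=cv2.cvtColor(p,cv2.COLOR_RGB2HSV).astype(int);H,S,V=h[...,0],h[...,1],h[...,2]
    o=(S>140)&(V>60)
    return dict(red=o&((H<6)|(H>172)),yellow=o&(H>14)&(H<32),green=o&(H>45)&(H<85),blue=o&(H>105)&(H<130))
E
python3 - <<'E'
from h import *
for n in("top","side"):
    p=np.load(f"pics/{n}0rgb.npy");d=np.load(f"pics/{n}0.npy");P=cloud(n,d)
    tab=P[(abs(P[...,2])<.02)&(d>0)];print(n,"table z",np.median(tab[:,2]))
    c=p[120:240,170:450] if n=="top" else p[110:310,150:370]
    f=2.8 if n=="top" else 3
    cv2.imwrite(f"pics/{n}0c.png",cv2.resize(c,None,fx=f,fy=f,interpolation=cv2.INTER_CUBIC)[:600,:,::-1])
    for k,m in hues(p).items():
        nn,lab,st,ce=cv2.connectedComponentsWithStats(m.astype(np.uint8))
        for i in range(1,nn):
            if st[i,4]<40: continue
            Q=P[(lab==i)&(d>0)]
            if len(Q)<20: continue
            md=np.median(Q,0)
            if not(.3<md[0]<.75 and abs(md[1])<.4 and md[2]<.1):continue
            print(n,k,ce[i].round(1),st[i,4],"med",md.round(3),"z",np.percentile(Q[:,2],[2,98]).round(3))
E
```

```text
top table z 0.0009978608232345874
top red [410.3 151.3] 225 med [ 0.591 -0.319  0.026] z [0.007 0.08 ]
top yellow [398.2 209.9] 306 med [ 0.426 -0.278  0.015] z [0.006 0.083]
top green [328.9 205.9] 183 med [ 0.442 -0.083  0.014] z [0.007 0.085]
top blue [198.3 154.7] 235 med [0.596 0.284 0.012] z [0.005 0.086]
side table z 0.00098206133066807
side red [272. 138.] 236 med [ 0.593 -0.317  0.029] z [0.005 0.076]
side yellow [317.8 153. ] 314 med [ 0.424 -0.277  0.029] z [0.005 0.077]
side green [295.1 188.3] 236 med [ 0.441 -0.078  0.022] z [0.005 0.074]
side blue [188.4 261.4] 524 med [0.597 0.294 0.022] z [0.004 0.081]
```

View pics/top0c.png

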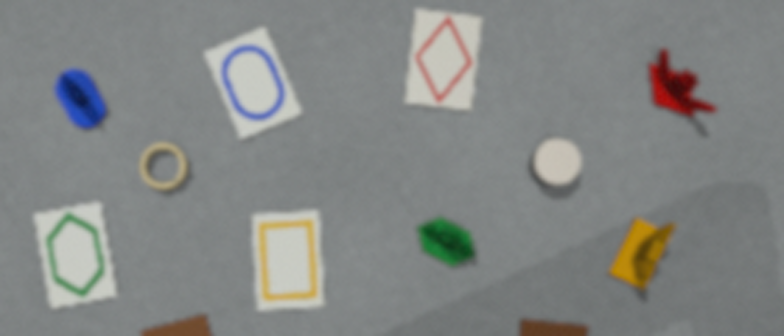

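View pics/side0c.png

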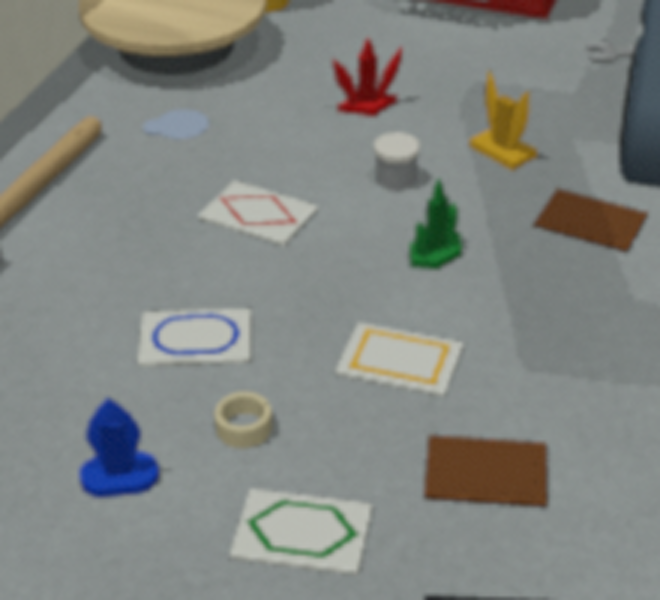

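```bash
cat > meas.py <<'E'
from h import *
def orn(imgs,near=None,rad=.07):
    out={}
    for k in ("blue","yellow","red","green"):
        U=[];F=[]
        for n,(p,d) in imgs.items():
            P=cloud(n,d);m=hues(p)[k]&(d>0)&(P[...,2]>.003)&(P[...,2]<.12)
            m&=(P[...,0]>.33)&(P[...,0]<.72)&(abs(P[...,1])<.4)
            if near: m&=np.hypot(P[...,0]-near[k][0],P[...,1]-near[k][1])<rad
            Q=P[m]
            md=np.median(Q,0);Q=Q[np.hypot(*(Q-md)[:,:2].T)<.06]
            u=Q[Q[:,2]>.022];f=Q[Q[:,2]<.016]
            c=u[:,:2]-u[:,:2].mean(0);w,V=np.linalg.eigh(c.T@c/len(c));a=V[:,1]
            th=np.degrees(np.arctan2(a[1],a[0]))%180
            print(k,n,"upper ang %.1f"%th,"sd",(np.sqrt(w)*1e3).round(1),"mean",u.mean(0).round(4),len(u),len(f))
            r=cv2.minAreaRect(f[:,:2].astype(np.float32)*1000)
            print("    foot rect c",np.round(r[0],1),"size",np.round(r[1],1),"ang %.1f"%r[2])
            U.append(u);F.append(f)
        u=np.concatenate(U);f=np.concatenate(F)
        r=cv2.minAreaRect(f[:,:2].astype(np.float32)*1000)
        print("  both foot rect c",np.round(r[0],1),"size",np.round(r[1],1),"ang %.1f"%r[2])
        out[k]=(u,f)
    return out
if __name__=="__main__":
    imgs={n:(np.load(f"pics/{n}0rgb.npy"),np.load(f"pics/{n}0.npy")) for n in("top","side")}
    orn(imgs)
    s=.0005
    for n in imgs:
        o=ortho(n,imgs[n][0],.006)
        g=cv2.cvtColor(o,cv2.COLOR_RGB2HSV);hm=hues(o)
        hs=g.astype(int)
        for k,(x,y) in dict(blue=(.59,.155),red=(.6,-.02),green=(.45,.29),yellow=(.44,.12)).items():
            W=np.zeros(o.shape[:2],bool);i,j=int((.75-x)/s),int((.4-y)/s);W[i-170:i+170,max(0,j-170):j+170]=1
            white=((hs[...,2]>170)&(hs[...,1]<40)&W)
            if k=="blue":pass
            nn,lab,st,ce=cv2.connectedComponentsWithStats(white.astype(np.uint8))
            b=max(range(1,nn),key=lambda q:st[q,4]*(1 if np.hypot(*(ce[q]-[j,i]))<90 else .01))
            pts=cv2.findNonZero((lab==b).astype(np.uint8))
            # outline centre: saturated within the board hull
            hull=cv2.convexHull(cv2.findNonZero((white&(np.hypot(*np.mgrid[-i:o.shape[0]-i,-j:o.shape[1]-j])<150)).astype(np.uint8)))
            r=cv2.minAreaRect(hull)
            M=np.zeros(o.shape[:2],np.uint8);cv2.fillConvexPoly(M,hull,1);M=cv2.erode(M,np.ones((15,15)))
            ol=(M>0)&(hs[...,1]>70)
            q=cv2.minAreaRect(cv2.findNonZero(ol.astype(np.uint8)))
            for nm,r in(("board",r),("outline",q)):
                c=r[0];sz=np.array(r[1])*s*1e3
                # image angle: col=-y,row=-x
                B=cv2.boxPoints(r);e=[B[1]-B[0],B[2]-B[1]];e=max(e,key=np.linalg.norm)
                print(n,k,nm,"xy %.4f %.4f"%(.75-c[1]*s,.4-c[0]*s),sz.round(1),"long ang %.1f"%(np.degrees(np.arctan2(-e[0],-e[1]))%180))
E
python3 meas.py
```

```text
blue top upper ang 22.7 sd [3.4 8. ] mean [0.5972 0.2858 0.0647] 61 166
    foot rect c [599.4 287.4] size [59.9 36.6] ang 28.6
blue side upper ang 26.7 sd [2.4 9.4] mean [0.5987 0.2925 0.0533] 259 234
    foot rect c [598.8 291.6] size [60.  40.9] ang 36.3
  both foot rect c [598.9 289.9] size [61.5 41.8] ang 29.4
yellow top upper ang 152.1 sd [ 3.  15.5] mean [ 0.425  -0.2808  0.0602] 135 157
    foot rect c [ 426.3 -284.4] size [39.5 63.1] ang 60.4
yellow side upper ang 151.9 sd [ 2.6 15.9] mean [ 0.4244 -0.2789  0.0514] 173 125
    foot rect c [ 425.5 -281.6] size [39.7 65.2] ang 64.5
  both foot rect c [ 426.  -282.2] size [43.  65.7] ang 60.4
red top upper ang 37.8 sd [ 2.  17.3] mean [ 0.5928 -0.3211  0.0498] 118 91
    foot rect c [ 594.6 -324.2] size [55.9 36.1] ang 68.0
red side upper ang 37.8 sd [ 3.5 18.4] mean [ 0.5947 -0.3194  0.0458] 144 77
    foot rect c [ 590.4 -314.9] size [64.4 26.3] ang 31.3
  both foot rect c [ 594.  -322.1] size [59.  39.6] ang 69.1
green top upper ang 60.6 sd [ 3.2 13.7] mean [ 0.4435 -0.0824  0.0559] 72 104
    foot rect c [442.7 -86.1] size 
[... 474 characters left out ...]
387 0.2963 [100.4  70.1] long ang 9.3
top green outline xy 0.4387 0.2965 [83.7 48.7] long ang 8.7
top yellow board xy 0.4280 0.0787 [99.5 67.6] long ang 1.8
top yellow outline xy 0.4279 0.0775 [81.6 57.4] long ang 2.0
side blue board xy 0.6113 0.1165 [98.  59.9] long ang 22.0
side blue outline xy 0.6092 0.1172 [78.5 39.8] long ang 28.4
side red board xy 0.6236 -0.0749 [47.5 76.6] long ang 172.2
side red outline xy 0.6202 -0.0770 [59.2  8.7] long ang 17.6
side green board xy 0.4386 0.2970 [99.1 70.8] long ang 9.5
side green outline xy 0.4384 0.2963 [84.2 50.6] long ang 9.0
side yellow board xy 0.4279 0.0793 [99.  69.1] long ang 2.1
side yellow outline xy 0.4280 0.0771 [81.  57.2] long ang 2.2
```

```bash
sed -i 's/dict(blue=.*).items/dict(blue=(.605,.126),red=(.622,-.058),green=(.439,.296),yellow=(.428,.0785)).items/' meas.py; python3 meas.py | grep -E "board|outline"
```

```text
top blue board xy 0.6133 0.1099 [99.2 69.7] long ang 22.1
top blue outline xy 0.6133 0.1096 [79.3 55.2] long ang 21.8
top red board xy 0.6332 -0.0890 [70.  98.7] long ang 172.0
top red outline xy 0.6330 -0.0893 [74.5 50.2] long ang 24.3
top green board xy 0.4387 0.2963 [100.4  70.1] long ang 9.3
top green outline xy 0.4387 0.2965 [83.7 48.7] long ang 8.7
top yellow board xy 0.4279 0.0772 [99.9 70.7] long ang 1.8
top yellow outline xy 0.4279 0.0772 [81.5 57.9] long ang 2.1
side blue board xy 0.6136 0.1111 [98.1 71.6] long ang 22.0
side blue outline xy 0.6133 0.1095 [78.7 54.8] long ang 22.6
side red board xy 0.6329 -0.0881 [71.2 99.1] long ang 171.9
side red outline xy 0.6325 -0.0886 [72.6 44.2] long ang 22.5
side green board xy 0.4386 0.2970 [99.1 70.8] long ang 9.5
side green outline xy 0.4384 0.2963 [84.2 50.6] long ang 9.0
side yellow board xy 0.4280 0.0786 [99.  70.8] long ang 2.7
side yellow outline xy 0.4280 0.0769 [81.  57.7] long ang 2.2
```

```bash
cat > plan.py <<'E'
import sys
from rig import robot
import numpy as np
from scipy.spatial.transform import Rotation as R
def plan(x,y,z,yaw):
    o=robot.get_obs();R0=R.from_quat(o["tool_rot"])
    a=np.radians(yaw);T=R.from_matrix(np.array([[np.cos(a),np.sin(a),0],[np.sin(a),-np.cos(a),0],[0,0,-1]]))
    d=R0.inv().apply(np.array([x,y,z])-o["position"])*100
    r=np.degrees((R0.inv()*T).as_rotvec())
    print("t",round(o["time"],2),"pos",o["position"].round(4),"q",o["q"].round(2),"F",o["ft_force"].round(1),"w",round(o["grip_width"],4))
    print("shift cm",d.round(2),"turn",r.round(1))
if __name__=="__main__": plan(*map(float,sys.argv[1:]))
E
python3 plan.py .4257 -.2818 .15 -28.5
```

```text
t 0.1 pos [ 0.1785 -0.5983  0.2217] q [-1.46  0.53  1.43  0.    1.18 -0.18] F [0.1 0.4 0.7] w 0.0871
shift cm [ 32.73 -23.25   7.22] turn [-0.1  0.  45.1]
```

Call:
drive_tool(targets=[3,-2,0.7,0,0,4,6,-4.2,1.3,0,0,8,9.5,-6.7,2.1,0,0,13,13,-9.2,2.8,0,0,18,16.5,-11.7,3.6,0,0,23,20,-14.2,4.4,0,0,28,23.5,-16.7,5.2,0,0,33,26.5,-18.8,5.8,0,0,37,29,-20.5,6.4,0,0,40,31,-22,6.8,0,0,43,32.7,-23.2,7.2,0,0,45,32.7,-23.2,7.2,-0.1,0,45.1], grip=-1, squeeze=30)

```text
time: 1.1
position: [0.4266, -0.2792, 0.1495]
tool_rot: [0.97, -0.245, -0.001, -0.001]
ft_force: [-0.7, 0.0, -0.2]
grip_width: 0.0873
```

```bash
python3 plan.py .4257 -.2818 .033 -28.5;python3 - <<'E'
from h import *
o={}
for n in ("top","side"):
    p,d=robot.camera(n); o[n]=p
cv2.imwrite("pics/a.png",np.hstack([cv2.resize(o["side"][80:240,230:400],None,fx=3,fy=3),cv2.resize(o["top"][150:310,330:430],None,fx=3,fy=3)])[:,:,::-1])
E
```

```text
t 1.1 pos [ 0.4266 -0.2792  0.1495] q [-0.8   0.48  1.79 -0.    0.87  1.27] F [-0.7  0.  -0.2] w 0.0873
shift cm [ 0.07  0.28 11.65] turn [-0.   0.1  0.2]
```

View pics/a.png

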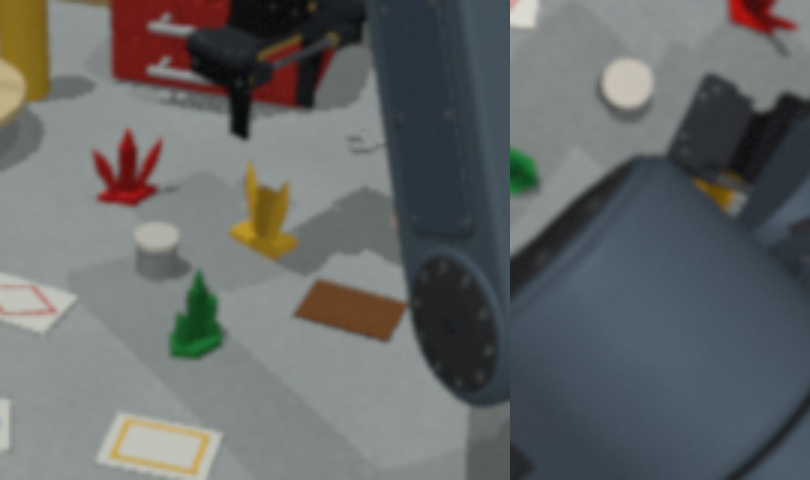

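The side view shows the fingers above and behind the yellow leaf, which is at crop (265,215). The top view shows them over it, and the pose numbers agree. Going down.

Call:
drive_tool(targets=[0.07,0.2,2,0,0,0.2,0.07,0.25,5,0,0,0.2,0.07,0.25,8,0,0,0.2,0.07,0.25,10,0,0,0.2,0.07,0.25,11.2,0,0,0.2,0.07,0.25,11.6,0,0,0.2,0.07,0.25,11.6,0,0,0.2])

```text
time: 1.78
position: [0.4242, -0.2868, 0.0337]
tool_rot: [0.969, -0.249, -0.001, 0.0]
ft_force: [0.5, 0.0, -0.4]
grip_width: 0.0868
```

```bash
python3 plan.py .4257 -.2818 .033 -28.5;python3 - <<'E'
from h import *
p,d=robot.camera("side")
cv2.imwrite("pics/b.png",cv2.resize(p[80:230,230:400],None,fx=4,fy=4)[:,:,::-1])
E
```

```text
t 1.78 pos [ 0.4242 -0.2868  0.0337] q [-0.81  0.69  1.85 -0.    0.6   1.26] F [ 0.5  0.  -0.4] w 0.0868
shift cm [-0.11 -0.51  0.07] turn [ 0.1  0.1 -0.3]
```

View pics/b.png

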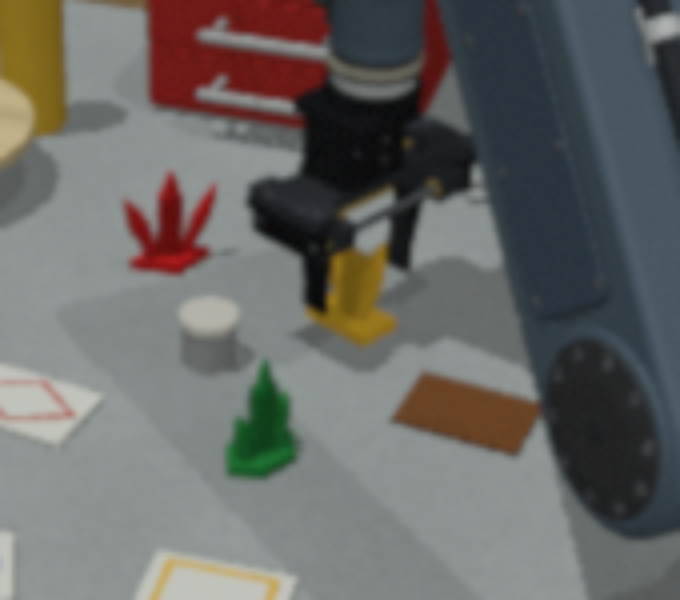

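The fingers straddle the leaf at crop (355,285). The earlier reading was lagging, so I'll correct by 5 mm across, let it settle, then close.

Call:
drive_tool(targets=[-0.1,-0.2,0,0,0,-0.2,-0.1,-0.4,0,0,0,-0.3,-0.1,-0.5,0,0,0,-0.3,-0.1,-0.5,0,0,0,-0.3,-0.1,-0.5,0,0,0,-0.3,-0.1,-0.5,0,0,0,-0.3])

```text
time: 2.33
position: [0.4269, -0.2811, 0.0349]
tool_rot: [0.97, -0.245, 0.0, 0.001]
ft_force: [0.4, -0.1, 0.7]
grip_width: 0.0867
```

```bash
python3 plan.py .4257 -.2818 .033 -28.5
```

```text
t 2.33 pos [ 0.4269 -0.2811  0.0349] q [-0.8   0.69  1.86 -0.    0.59  1.27] F [ 0.4 -0.1  0.7] w 0.0867
shift cm [-0.07  0.12  0.19] turn [ 0.1 -0.1  0.1]
```

Call:
drive_tool(targets=[-0.07,0.1,0.1,0,0,0,-0.07,0.1,0.1,0,0,0,-0.07,0.1,0.1,0,0,0,-0.07,0.1,0.1,0,0,0,-0.07,0.1,0.1,0,0,0,-0.07,0.1,0.1,0,0,0,-0.07,0.1,0.1,0,0,0,-0.07,0.1,0.1,0,0,0,-0.07,0.1,0.1,0,0,0,-0.07,0.1,0.1,0,0,0,-0.07,0.1,0.1,0,0,0,-0.07,0.1,0.1,0,0,0], grip=1, squeeze=30)

```text
time: 3.33
position: [0.4255, -0.2816, 0.0336]
tool_rot: [0.969, -0.245, 0.0, 0.001]
ft_force: [-0.7, -1.8, 0.3]
grip_width: 0.0151
```

```bash
python3 plan.py .428 .0775 .16 2
```

```text
t 3.33 pos [ 0.4255 -0.2816  0.0336] q [-0.8   0.69  1.86 -0.    0.59  1.27] F [-0.7 -1.8  0.3] w 0.0151
shift cm [-16.84 -31.69 -12.71] turn [  0.1  -0.  -30.4]
```

Call:
drive_tool(targets=[0,0,0,0,0,0,0,0,0,0,0,0,0,0,0,0,0,0,0,0,-0.5,0,0,0,0,0,-1.5,0,0,0,0,0,-3.5,0,0,0,0,0,-5.5,0,0,0,0,0,-8,0,0,0,0,0,-10.5,0,0,0,0,0,-12.2,0,0,0,0,0,-12.7,0,0,0,0,0,-12.7,0,0,0])

```text
time: 4.33
position: [0.4262, -0.2818, 0.1624]
tool_rot: [0.969, -0.245, 0.002, 0.002]
ft_force: [-0.0, -0.2, -3.4]
grip_width: 0.0121
```

```bash
python3 plan.py .428 .0775 .16 2;python3 - <<'E'
from h import *
p,d=robot.camera("side")
cv2.imwrite("pics/c.png",cv2.resize(p[50:230,230:400],None,fx=3,fy=3)[:,:,::-1])
E
```

```text
t 4.33 pos [ 0.4262 -0.2818  0.1624] q [-0.8   0.46  1.78 -0.    0.89  1.26] F [-0.  -0.2 -3.4] w 0.0121
shift cm [-16.92 -31.7    0.08] turn [  0.2  -0.2 -30.4]
```

View pics/c.png

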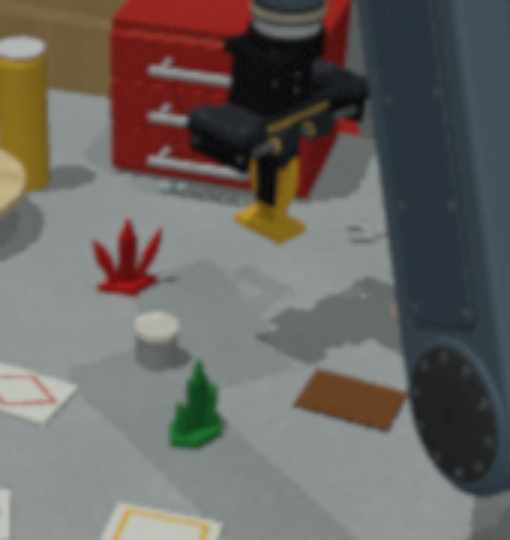

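The yellow leaf is held upright with 12.1 mm of spine between the pads, its foot visible at crop (270,220). Carrying it to its board.

Call:
drive_tool(targets=[-0.5,-0.9,0,0,0,-0.9,-1.5,-2.8,0,0,0,-2.7,-3,-5.7,0,0,0,-5.4,-4.8,-9,0,0,0,-8.6,-6.6,-12.4,0,0,0,-11.9,-8.4,-15.8,0,0,0,-15.2,-10.2,-19.2,0,0,0,-18.4,-12,-22.6,0,0,0,-21.7,-13.8,-26,0,0,0,-25,-15.4,-29,0,0,0,-28,-16.5,-31,0,0,0,-29.8,-16.9,-31.7,0,0.1,0,-30.4])

```text
time: 5.38
position: [0.4249, 0.0814, 0.1586]
tool_rot: [1.0, 0.02, -0.002, -0.001]
ft_force: [0.4, -0.1, -3.0]
grip_width: 0.0118
```

Call:
drive_tool(targets=[0,0,0,0,0,0,0,0,0,0,0,0,0,0,0,0,0,0,0,0,0,0,0,0])

```text
time: 5.72
position: [0.4277, 0.0767, 0.1597]
tool_rot: [1.0, 0.016, -0.0, 0.0]
ft_force: [0.2, -0.3, -2.4]
grip_width: 0.0119
```

```bash
python3 plan.py .428 .0775 .055 2;python3 - <<'E'
from h import *
p,d=robot.camera("side")
cv2.imwrite("pics/d.png",cv2.resize(p[100:280,150:370],None,fx=3,fy=3)[:,:,::-1])
E
```

```text
t 5.72 pos [0.4277 0.0767 0.1597] q [-0.08  0.38  1.96 -0.    0.8   1.46] F [ 0.2 -0.3 -2.4] w 0.0119
shift cm [ 0.03 -0.08 10.47] turn [ 0.   0.  -0.1]
```

View pics/d.png

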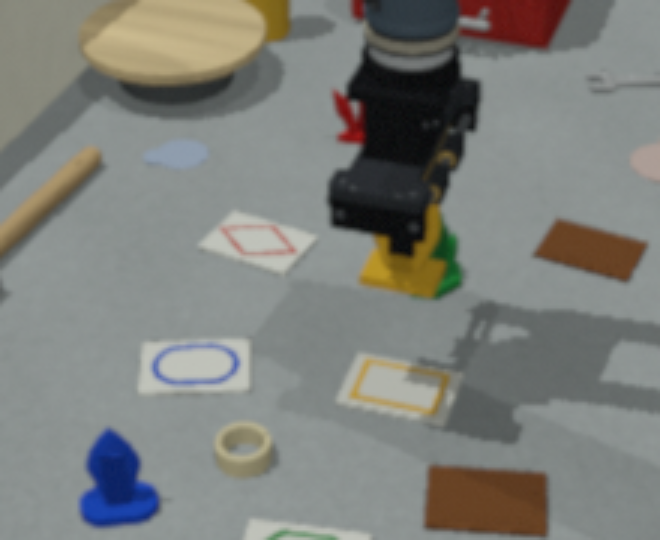

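Call:
drive_tool(targets=[0,0,1,0,0,0,0,-0.1,3,0,0,0,0,-0.1,5.5,0,0,0,0,-0.1,8,0,0,0,0,-0.1,10,0,0,0,0,-0.1,11,0,0,0,0,-0.1,11.4,0,0,0,0,-0.1,11.5,0,0,0,0,-0.1,11.5,0,0,0,0,-0.1,11.5,0,0,0])

```text
time: 6.6
position: [0.4284, 0.0785, 0.0456]
tool_rot: [1.0, 0.017, 0.001, 0.0]
ft_force: [0.5, 0.3, -2.1]
grip_width: 0.012
```

```bash
python3 plan.py .428 .0775 .0396 2
```

```text
t 6.6 pos [0.4284 0.0785 0.0456] q [-0.08  0.62  2.04  0.    0.47  1.46] F [ 0.5  0.3 -2.1] w 0.012
shift cm [-0.05  0.1   0.6 ] turn [ 0.  -0.1 -0. ]
```

Call:
drive_tool(targets=[-0.05,0.1,0.2,0,0,0,-0.05,0.1,0.4,0,0,0,-0.05,0.1,0.55,0,0,0,-0.05,0.1,0.6,0,0,0,-0.05,0.1,0.6,0,0,0])

```text
time: 7.02
position: [0.4274, 0.0778, 0.0394]
tool_rot: [1.0, 0.018, 0.0, 0.0]
ft_force: [-0.9, -1.0, 2.8]
grip_width: 0.0116
```

```bash
python3 plan.py .428 .0775 .0396 2
```

```text
t 7.02 pos [0.4274 0.0778 0.0394] q [-0.08  0.64  2.05 -0.    0.45  1.46] F [-0.9 -1.   2.8] w 0.0116
shift cm [ 0.06  0.03 -0.02] turn [ 0.  -0.1  0. ]
```

Force went from −2.1 to +2.8 N, so the foot has touched the board. Opening, then going up.

Call:
drive_tool(targets=[0,0,0,0,0,0,0,0,0,0,0,0,0,0,0,0,0,0,0,0,0,0,0,0,0,0,0,0,0,0,0,0,0,0,0,0], grip=-0.1)

```text
time: 7.52
position: [0.4272, 0.0779, 0.0389]
tool_rot: [1.0, 0.017, 0.0, -0.0]
ft_force: [0.4, 1.2, -0.0]
grip_width: 0.0427
```

Call:
drive_tool(targets=[0,0,-1,0,0,0,0,0,-3,0,0,0,0,0,-6,0,0,0,0,0,-9,0,0,0,0,0,-11.5,0,0,0,0,0,-12.5,0,0,0,0,0,-13,0,0,0,0,0,-13,0,0,0])

```text
time: 8.18
position: [0.4276, 0.0779, 0.1699]
tool_rot: [1.0, 0.018, 0.001, 0.0]
ft_force: [-0.4, 0.1, -0.5]
grip_width: 0.0481
```

```bash
python3 plan.py .443 -.0815 .16 61.5;python3 - <<'E'
from h import *
p,d=robot.camera("side")
cv2.imwrite("pics/e.png",cv2.resize(p[100:280,150:370],None,fx=3,fy=3)[:,:,::-1])
E
```

```text
t 8.18 pos [0.4276 0.0779 0.1699] q [-0.08  0.36  1.95  0.    0.83  1.46] F [-0.4  0.1 -0.5] w 0.0481
shift cm [ 0.97 15.98  0.99] turn [  0.1  -0.1 -59.5]
```

View pics/e.png

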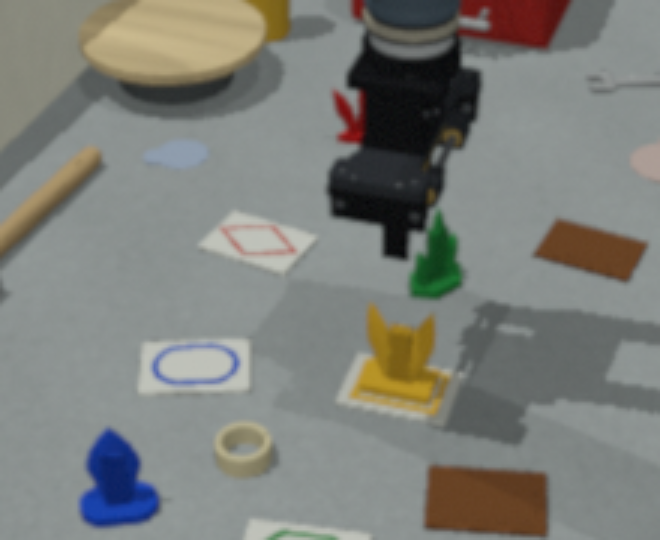

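Yellow stands on its board at crop (400,370). I'll check its centring later from above. Next is green.

Call:
drive_tool(targets=[0,1,0,0,0,-4,0.2,3,0.2,0,0,-11,0.4,5.5,0.4,0,0,-18,0.6,8,0.6,0,0,-25,0.7,10,0.8,0,0,-32,0.8,12,1,0,0,-39,0.9,14,1,0,0,-46,1,15.3,1,0,0,-53,1,15.8,1,0,0,-58,1,16,1,0,0,-59.5,1,16,1,0,0,-59.5,1,16,1,0,0,-59.5], grip=-0.4)

```text
time: 9.23
position: [0.4419, -0.0814, 0.1577]
tool_rot: [0.86, 0.511, -0.001, -0.001]
ft_force: [1.3, 0.2, 0.2]
grip_width: 0.0609
```

Call:
drive_tool(targets=[0,0,0,0,0,0,0,0,0,0,0,0,0,0,0,0,0,0])

```text
time: 9.48
position: [0.4426, -0.0813, 0.1587]
tool_rot: [0.859, 0.511, -0.0, -0.0]
ft_force: [-0.1, -0.6, 0.5]
grip_width: 0.0608
```

```bash
python3 plan.py .443 -.0815 .0335 61.5
```

```text
t 9.48 pos [ 0.4426 -0.0813  0.1587] q [-0.43  0.4   1.93  0.    0.82  0.07] F [-0.1 -0.6  0.5] w 0.0608
shift cm [-0.    0.05 12.52] turn [-0. -0.  0.]
```

Call:
drive_tool(targets=[0,0,1,0,0,0,0,0,3,0,0,0,0,0,6,0,0,0,0,0,9,0,0,0,0,0,11.3,0,0,0,0,0,12.3,0,0,0,0,0,12.5,0,0,0,0,0,12.5,0,0,0,0,0,12.5,0,0,0,0,0,12.5,0,0,0])

```text
time: 10.32
position: [0.4435, -0.0819, 0.0349]
tool_rot: [0.859, 0.511, 0.001, 0.001]
ft_force: [-0.4, -0.4, -0.5]
grip_width: 0.0607
```

```bash
python3 plan.py .443 -.0815 .0335 61.5;python3 - <<'E'
from h import *
p,d=robot.camera("side");a=p
p,d=robot.camera("top")
cv2.imwrite("pics/f.png",np.hstack([cv2.resize(a[110:260,200:350],None,fx=3,fy=3),cv2.resize(p[130:280,230:380],None,fx=3,fy=3)])[:,:,::-1])
E
```

```text
t 10.32 pos [ 0.4435 -0.0819  0.0349] q [-0.43  0.65  2.01  0.    0.47  0.07] F [-0.4 -0.4 -0.5] w 0.0607
shift cm [ 0.01 -0.07  0.14] turn [ 0.1 -0.   0. ]
```

View pics/f.png

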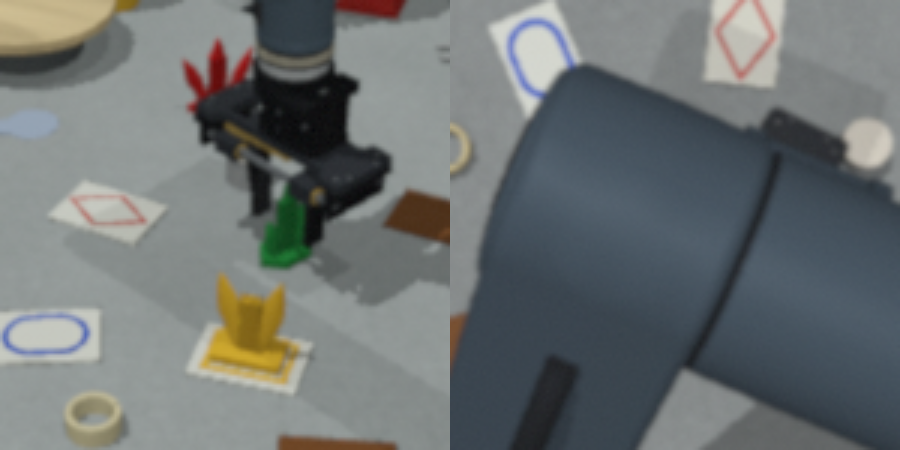

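The green leaf sits between the fingers at side crop (285,225). The gripper's knuckle passes near the pot but well above it. Closing and lifting.

Call:
drive_tool(targets=[0,-0.05,0.1,0,0,0,0,-0.05,0.1,0,0,0,0,-0.05,0.1,0,0,0,0,-0.05,0.1,0,0,0,0,-0.05,0.1,0,0,0,0,-0.05,0.1,0,0,0,0,-0.05,0.1,0,0,0,0,-0.05,0.1,0,0,0,0,-0.05,0.1,0,0,0,0,-0.05,0.1,0,0,0,0,-0.05,0.1,0,0,0,0,-0.05,0.1,0,0,0], grip=1)

```text
time: 11.42
position: [0.4423, -0.0814, 0.0329]
tool_rot: [0.859, 0.511, 0.0, 0.0]
ft_force: [-0.5, 0.7, -1.2]
grip_width: 0.0118
```

Call:
drive_tool(targets=[0,0,0,0,0,0,0,0,-0.5,0,0,0,0,0,-1.5,0,0,0,0,0,-3.5,0,0,0,0,0,-5.5,0,0,0,0,0,-8,0,0,0,0,0,-10.5,0,0,0,0,0,-12.2,0,0,0,0,0,-12.7,0,0,0,0,0,-12.7,0,0,0,0,0,-12.7,0,0,0])

```text
time: 12.33
position: [0.4416, -0.0811, 0.1595]
tool_rot: [0.859, 0.511, -0.0, -0.0]
ft_force: [-0.1, -0.2, -2.5]
grip_width: 0.0118
```

```bash
python3 plan.py .4387 .2966 .16 9.2
```

```text
t 12.33 pos [ 0.4416 -0.0811  0.1595] q [-0.43  0.4   1.93  0.    0.82  0.07] F [-0.1 -0.2 -2.5] w 0.0118
shift cm [ 3.306e+01 -1.827e+01 -3.000e-02] turn [-0.   0.  52.3]
```

Call:
drive_tool(targets=[1,-0.5,0,0,0,1.5,3,-1.7,0,0,0,5,6,-3.3,0,0,0,9.5,9.3,-5.1,0,0,0,14.7,12.7,-7,0,0,0,20,16,-8.8,0,0,0,25.3,19.3,-10.7,0,0,0,30.6,22.6,-12.5,0,0,0,36,26,-14.4,0,0,0,41.3,29.4,-16.2,0,0,0,46.6,32,-17.7,0,0,0,50.6,33,-18.2,0,0,0,52.3])

```text
time: 13.33
position: [0.4384, 0.2991, 0.1579]
tool_rot: [0.997, 0.08, -0.001, -0.0]
ft_force: [0.8, -0.1, -2.0]
grip_width: 0.0121
```

Call:
drive_tool(targets=[0,0,0,0,0,0,0,0,0,0,0,0,0,0,0,0,0,0,0,0,0,0,0,0])

```text
time: 13.67
position: [0.4392, 0.2941, 0.1591]
tool_rot: [0.997, 0.08, -0.001, 0.001]
ft_force: [0.2, 0.3, -2.0]
grip_width: 0.0117
```

```bash
python3 plan.py .4387 .2966 .045 9.2
```

```text
t 13.67 pos [0.4392 0.2941 0.1591] q [ 0.38  0.49  1.74 -0.    0.92  1.79] F [ 0.2  0.3 -2. ] w 0.0117
shift cm [ 0.02 -0.27 11.41] turn [ 0.   0.1 -0.1]
```

Call:
drive_tool(targets=[0,-0.1,1,0,0,0,0,-0.2,3,0,0,0,0,-0.2,5.5,0,0,0,0,-0.2,8,0,0,0,0,-0.2,10,0,0,0,0,-0.2,11,0,0,0,0,-0.2,11.3,0,0,0,0,-0.2,11.4,0,0,0,0,-0.2,11.4,0,0,0,0,-0.2,11.4,0,0,0])

```text
time: 14.5
position: [0.4404, 0.2977, 0.047]
tool_rot: [0.997, 0.08, 0.001, -0.0]
ft_force: [-0.3, 0.1, -2.6]
grip_width: 0.0115
```

```bash
python3 plan.py .4387 .2966 .0388 9.2
```

```text
t 14.5 pos [0.4404 0.2977 0.047 ] q [ 0.38  0.68  1.8  -0.    0.66  1.79] F [-0.3  0.1 -2.6] w 0.0115
shift cm [-0.19  0.08  0.82] turn [-0.  -0.1 -0. ]
```

Call:
drive_tool(targets=[-0.15,0.1,0.3,0,0,0,-0.15,0.1,0.55,0,0,0,-0.15,0.1,0.7,0,0,0,-0.15,0.1,0.75,0,0,0,-0.15,0.1,0.75,0,0,0,-0.15,0.1,0.75,0,0,0])

```text
time: 15.0
position: [0.4382, 0.2962, 0.0389]
tool_rot: [0.997, 0.08, 0.0, 0.0]
ft_force: [-0.7, -1.1, 3.4]
grip_width: 0.012
```

```bash
python3 plan.py .4387 .2966 .0388 9.2
```

```text
t 15.0 pos [0.4382 0.2962 0.0389] q [ 0.38  0.69  1.81 -0.    0.64  1.79] F [-0.7 -1.1  3.4] w 0.012
shift cm [ 0.06 -0.04  0.01] turn [ 0. -0.  0.]
```

The foot has touched the board. Release, and up.

Call:
drive_tool(targets=[0,0,0,0,0,0,0,0,0,0,0,0,0,0,0,0,0,0,0,0,0,0,0,0,0,0,0,0,0,0,0,0,0,0,0,0], grip=-0.1)

```text
time: 15.5
position: [0.4383, 0.2962, 0.0384]
tool_rot: [0.997, 0.08, 0.0, -0.0]
ft_force: [-0.2, -1.0, 0.4]
grip_width: 0.0427
```

Call:
drive_tool(targets=[0,0,-1,0,0,0,0,0,-3,0,0,0,0,0,-6,0,0,0,0,0,-9,0,0,0,0,0,-11.5,0,0,0,0,0,-12.5,0,0,0,0,0,-13,0,0,0,0,0,-13,0,0,0])

```text
time: 16.17
position: [0.4384, 0.2963, 0.1694]
tool_rot: [0.997, 0.08, 0.001, -0.0]
ft_force: [0.1, 0.9, 0.3]
grip_width: 0.0481
```

```bash
python3 plan.py .599 .290 .16 28;python3 - <<'E'
from h import *
p,d=robot.camera("side");a=p
p,d=robot.camera("top")
cv2.imwrite("pics/g.png",np.hstack([cv2.resize(a[150:320,150:330],None,fx=2.2,fy=2.2),cv2.resize(p[110:280,160:340],None,fx=2.2,fy=2.2)])[:,:,::-1])
E
```

```text
t 16.17 pos [0.4384 0.2963 0.1694] q [ 0.38  0.47  1.73 -0.    0.94  1.79] F [0.1 0.9 0.3] w 0.0481
shift cm [15.75  3.19  0.97] turn [ -0.   -0.1 -18.8]
```

View pics/g.png

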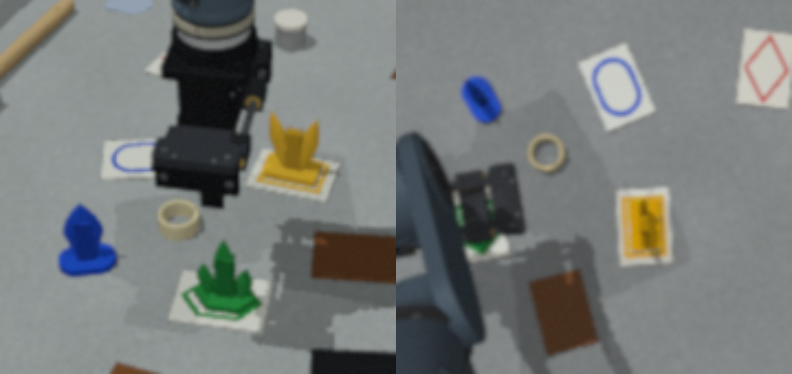

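Green stands inside its outline at side crop (222,290), and yellow is on its board at top crop (643,225). Now blue.

Call:
drive_tool(targets=[1,0.2,0,0,0,-1,3.5,0.7,0.2,0,0,-4,6.5,1.3,0.4,0,0,-8,9.5,2,0.6,0,0,-12,12.5,2.6,0.8,0,0,-15,14.7,3,0.9,0,0,-17.5,15.5,3.2,1,0,0,-18.6,15.7,3.2,1,0,0,-18.8,15.7,3.2,1,0,0,-18.8,15.7,3.2,1,0,0,-18.8,15.7,3.2,1,0,0,-18.8,15.7,3.2,1,0,0,-18.8], grip=-0.5)

```text
time: 17.27
position: [0.5968, 0.29, 0.1586]
tool_rot: [0.97, 0.242, -0.0, 0.0]
ft_force: [-0.1, 0.9, 0.9]
grip_width: 0.0653
```

```bash
python3 plan.py .599 .290 .0335 28
```

```text
t 17.27 pos [0.5968 0.29   0.1586] q [0.28 0.65 1.39 0.   1.1  1.37] F [-0.1  0.9  0.9] w 0.0653
shift cm [ 0.21  0.11 12.51] turn [-0.  0.  0.]
```

Call:
drive_tool(targets=[0,0,1,0,0,0,0.1,0,3,0,0,0,0.2,0.1,6,0,0,0,0.2,0.1,9,0,0,0,0.2,0.1,11.3,0,0,0,0.2,0.1,12.3,0,0,0,0.2,0.1,12.5,0,0,0,0.2,0.1,12.5,0,0,0,0.2,0.1,12.5,0,0,0,0.2,0.1,12.5,0,0,0])

```text
time: 18.1
position: [0.6019, 0.2902, 0.0354]
tool_rot: [0.97, 0.242, 0.002, -0.0]
ft_force: [0.4, 0.4, 0.3]
grip_width: 0.0654
```

```bash
python3 plan.py .599 .290 .0335 28;python3 - <<'E'
from h import *
p,d=robot.camera("side")
cv2.imwrite("pics/i.png",cv2.resize(p[160:320,110:280],None,fx=3,fy=3)[:,:,::-1])
E
```

```text
t 18.1 pos [0.6019 0.2902 0.0354] q [ 0.28  0.81  1.44 -0.    0.88  1.36] F [0.4 0.4 0.3] w 0.0654
shift cm [-0.27 -0.12  0.19] turn [ 0.  -0.2  0. ]
```

View pics/i.png

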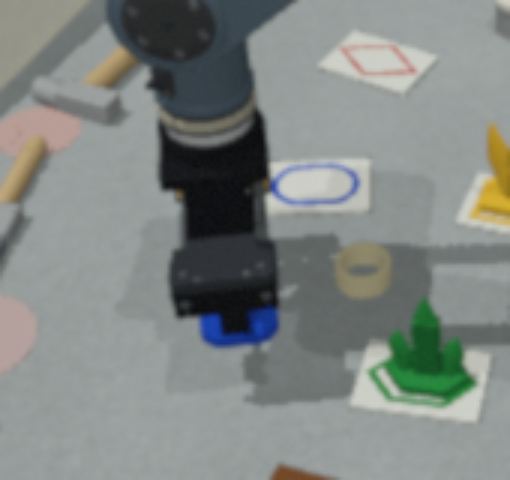

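The finger is centred over the blue foot at crop (240,325). I'll correct by 2 mm and close.

Call:
drive_tool(targets=[-0.2,-0.1,0.1,0,0,0,-0.2,-0.1,0.1,0,0,0,-0.2,-0.1,0.1,0,0,0,-0.2,-0.1,0.1,0,0,0,-0.2,-0.1,0.1,0,0,0,-0.2,-0.1,0.1,0,0,0,-0.2,-0.1,0.1,0,0,0,-0.2,-0.1,0.1,0,0,0,-0.2,-0.1,0.1,0,0,0,-0.2,-0.1,0.1,0,0,0,-0.2,-0.1,0.1,0,0,0,-0.2,-0.1,0.1,0,0,0], grip=1)

```text
time: 19.15
position: [0.5983, 0.2896, 0.0323]
tool_rot: [0.97, 0.242, 0.0, 0.0]
ft_force: [-0.3, -0.6, -1.1]
grip_width: 0.0117
```

Call:
drive_tool(targets=[0,0,0,0,0,0,0,0,-0.5,0,0,0,0,0,-1.5,0,0,0,0,0,-3.5,0,0,0,0,0,-5.5,0,0,0,0,0,-8,0,0,0,0,0,-10.5,0,0,0,0,0,-12.2,0,0,0,0,0,-12.7,0,0,0,0,0,-12.7,0,0,0,0,0,-12.7,0,0,0])

```text
time: 20.07
position: [0.5975, 0.2896, 0.1592]
tool_rot: [0.97, 0.242, -0.0, 0.0]
ft_force: [0.7, 0.2, -2.8]
grip_width: 0.0117
```

```bash
python3 plan.py .6134 .1099 .16 22
```

```text
t 20.07 pos [0.5975 0.2896 0.1592] q [ 0.28  0.65  1.39 -0.    1.11  1.37] F [ 0.7  0.2 -2.8] w 0.0117
shift cm [-7.04 16.61 -0.08] turn [-0.  0.  6.]
```

Call:
drive_tool(targets=[-0.5,1.2,0,0,0,0.5,-1.6,3.8,0,0,0,1.4,-3,7,0,0,0,2.5,-4.4,10.4,0,0,0,3.8,-5.7,13.5,0,0,0,4.9,-6.7,15.7,0,0,0,5.7,-7,16.5,0,0,0,6,-7,16.6,0,0,0,6,-7,16.6,0,0,0,6,-7,16.6,0,0,0,6,-7,16.6,0,0,0,6])

```text
time: 20.98
position: [0.6139, 0.1117, 0.1591]
tool_rot: [0.981, 0.192, -0.0, -0.0]
ft_force: [1.2, 0.3, -2.4]
grip_width: 0.0116
```

```bash
python3 plan.py .6134 .1099 .045 22
```

```text
t 20.98 pos [0.6139 0.1117 0.1591] q [0.   0.6  1.49 0.   1.05 1.19] F [ 1.2  0.3 -2.4] w 0.0116
shift cm [-0.11  0.16 11.41] turn [-0.   0.   0.1]
```

Call:
drive_tool(targets=[0,0.1,1,0,0,0,-0.1,0.1,3,0,0,0,-0.1,0.1,5.5,0,0,0,-0.1,0.1,8,0,0,0,-0.1,0.1,10,0,0,0,-0.1,0.1,11,0,0,0,-0.1,0.1,11.3,0,0,0,-0.1,0.1,11.4,0,0,0,-0.1,0.1,11.4,0,0,0,-0.1,0.1,11.4,0,0,0])

```text
time: 21.82
position: [0.615, 0.1091, 0.0468]
tool_rot: [0.982, 0.191, 0.001, 0.0]
ft_force: [0.9, -0.2, -1.6]
grip_width: 0.0119
```

```bash
python3 plan.py .6134 .1099 .0383 22
```

```text
t 21.82 pos [0.615  0.1091 0.0468] q [-0.    0.76  1.56  0.    0.82  1.18] F [ 0.9 -0.2 -1.6] w 0.0119
shift cm [-0.12 -0.13  0.85] turn [ 0.1 -0.2  0. ]
```

Call:
drive_tool(targets=[-0.1,-0.1,0.3,0,0,0,-0.1,-0.1,0.55,0,0,0,-0.1,-0.1,0.7,0,0,0,-0.1,-0.1,0.8,0,0,0,-0.1,-0.1,0.8,0,0,0,-0.1,-0.1,0.8,0,0,0])

```text
time: 22.32
position: [0.6126, 0.1094, 0.0383]
tool_rot: [0.982, 0.191, 0.0, 0.0]
ft_force: [-0.8, -0.5, 4.3]
grip_width: 0.0119
```

```bash
python3 plan.py .6134 .1099 .0383 22
```

```text
t 22.32 pos [0.6126 0.1094 0.0383] q [-0.    0.77  1.57 -0.    0.81  1.18] F [-0.8 -0.5  4.3] w 0.0119
shift cm [ 0.09 -0.01 -0.  ] turn [ 0. -0.  0.]
```

Call:
drive_tool(targets=[0,0,0,0,0,0,0,0,0,0,0,0,0,0,0,0,0,0,0,0,0,0,0,0,0,0,0,0,0,0,0,0,0,0,0,0], grip=-0.1)

```text
time: 22.82
position: [0.6125, 0.1095, 0.0373]
tool_rot: [0.982, 0.191, 0.0, 0.0]
ft_force: [-0.1, 0.3, 0.3]
grip_width: 0.0429
```

Call:
drive_tool(targets=[0,0,-1,0,0,0,0,0,-3,0,0,0,0,0,-6,0,0,0,0,0,-9,0,0,0,0,0,-11.5,0,0,0,0,0,-12.5,0,0,0,0,0,-13,0,0,0,0,0,-13,0,0,0])

```text
time: 23.48
position: [0.6128, 0.1096, 0.1685]
tool_rot: [0.982, 0.191, 0.001, 0.0]
ft_force: [0.1, -0.5, 0.1]
grip_width: 0.0477
```

```bash
python3 plan.py .594 -.321 .16 37.8;python3 - <<'E'
from h import *
p,d=robot.camera("side")
cv2.imwrite("pics/j.png",cv2.resize(p[80:300,130:370],None,fx=2.5,fy=2.5)[:,:,::-1])
E
```

```text
t 23.48 pos [0.6128 0.1096 0.1685] q [-0.    0.59  1.49  0.    1.06  1.18] F [ 0.1 -0.5  0.1] w 0.0477
shift cm [-17.88  39.21   0.85] turn [  0.1  -0.1 -15.8]
```

View pics/j.png

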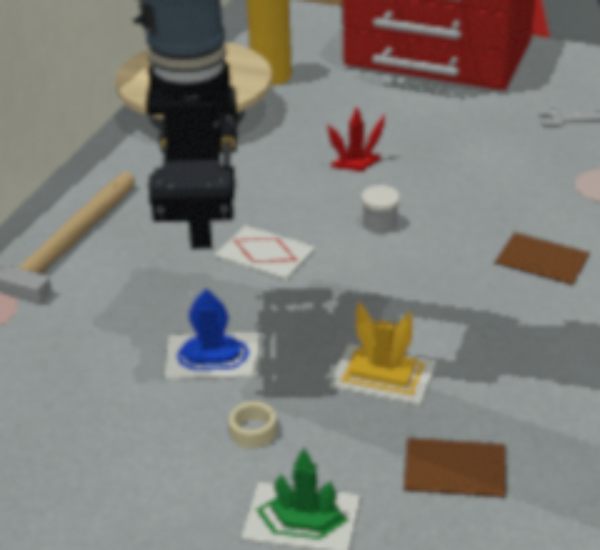

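Blue is placed at crop (212,345). Now red, at crop (357,140).

Call:
drive_tool(targets=[-0.7,1.5,0,0,0,-0.6,-2,4.5,0,0,0,-1.8,-3.6,8,0.2,0,0,-3.2,-5.3,11.6,0.3,0,0,-4.7,-7,15.3,0.4,0,0,-6.2,-8.7,19,0.5,0,0,-7.7,-10.4,22.8,0.6,0,0,-9.2,-12.1,26.5,0.7,0,0,-10.7,-13.8,30.3,0.8,0,0,-12.2,-15.4,33.8,0.8,0,0,-13.6,-16.9,37,0.8,0,0,-15,-17.9,39.2,0.8,0,0,-15.8], grip=-0.5)

```text
time: 24.53
position: [0.5917, -0.3243, 0.1567]
tool_rot: [0.946, 0.323, -0.001, -0.001]
ft_force: [0.3, -0.4, -0.6]
grip_width: 0.0653
```

Call:
drive_tool(targets=[0,0,0,0,0,0,0,0,0,0,0,0,0,0,0,0,0,0,0,0,0,0,0,0])

```text
time: 24.87
position: [0.5929, -0.3189, 0.1582]
tool_rot: [0.946, 0.325, -0.001, -0.001]
ft_force: [-0.2, 0.8, 0.9]
grip_width: 0.0654
```

```bash
python3 plan.py .594 -.321 .0335 37.8
```

```text
t 24.87 pos [ 0.5929 -0.3189  0.1582] q [-0.66  0.66  1.36  0.    1.12  0.25] F [-0.2  0.8  0.9] w 0.0654
shift cm [-0.03  0.27 12.47] turn [-0.2  0.   0.1]
```

Call:
drive_tool(targets=[0,0.1,1,0,0,0,0,0.2,3,0,0,0,0,0.2,6,0,0,0,0,0.2,9,0,0,0,0,0.2,11.3,0,0,0,0,0.2,12.3,0,0,0,0,0.2,12.5,0,0,0,0,0.2,12.5,0,0,0,0,0.2,12.5,0,0,0,0,0.2,12.5,0,0,0])

```text
time: 25.7
position: [0.596, -0.3233, 0.0364]
tool_rot: [0.946, 0.324, 0.001, 0.002]
ft_force: [0.0, -0.5, -0.7]
grip_width: 0.0651
```

```bash
python3 plan.py .594 -.321 .0335 37.8;python3 - <<'E'
from h import *
p,d=robot.camera("side")
cv2.imwrite("pics/k.png",cv2.resize(p[50:200,200:350],None,fx=3,fy=3)[:,:,::-1])
E
```

```text
t 25.7 pos [ 0.596  -0.3233  0.0364] q [-0.66  0.82  1.42  0.    0.9   0.25] F [ 0.  -0.5 -0.7] w 0.0651
shift cm [-0.02 -0.3   0.29] turn [ 0.2 -0.1  0. ]
```

View pics/k.png

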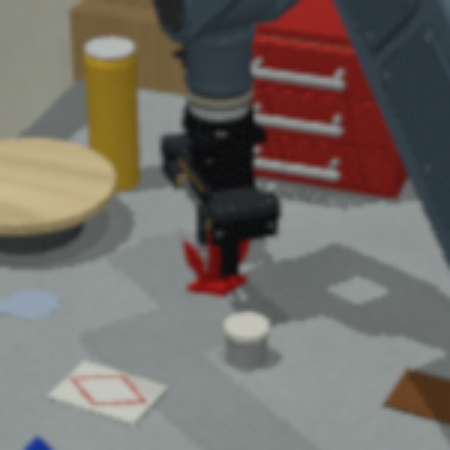

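The fingers straddle the red fan at crop (215,265). Nudging 2–3 mm, then closing.

Call:
drive_tool(targets=[0,-0.2,0.2,0,0,0,0,-0.2,0.2,0,0,0,0,-0.2,0.2,0,0,0,0,-0.2,0.2,0,0,0,0,-0.2,0.2,0,0,0,0,-0.2,0.2,0,0,0,0,-0.2,0.2,0,0,0,0,-0.2,0.2,0,0,0,0,-0.2,0.2,0,0,0,0,-0.2,0.2,0,0,0,0,-0.2,0.2,0,0,0,0,-0.2,0.2,0,0,0], grip=1)

```text
time: 26.75
position: [0.5935, -0.3212, 0.0324]
tool_rot: [0.946, 0.324, 0.0, 0.0]
ft_force: [0.1, -1.2, -0.4]
grip_width: 0.0121
```

Call:
drive_tool(targets=[0,0,0,0,0,0,0,0,-0.5,0,0,0,0,0,-1.5,0,0,0,0,0,-3.5,0,0,0,0,0,-5.5,0,0,0,0,0,-8,0,0,0,0,0,-10.5,0,0,0,0,0,-12.2,0,0,0,0,0,-12.7,0,0,0,0,0,-12.7,0,0,0,0,0,-12.7,0,0,0])

```text
time: 27.67
position: [0.5927, -0.3204, 0.159]
tool_rot: [0.946, 0.324, -0.0, -0.001]
ft_force: [0.7, -0.7, -3.2]
grip_width: 0.0116
```

```bash
python3 plan.py .633 -.0889 .16 -8
```

```text
t 27.67 pos [ 0.5927 -0.3204  0.159 ] q [-0.66  0.66  1.36  0.    1.12  0.25] F [ 0.7 -0.7 -3.2] w 0.0116
shift cm [ 17.37 -15.82  -0.08] turn [-0.1  0.  45.8]
```

Call:
drive_tool(targets=[0.5,-0.5,0,0,0,1.5,1.5,-1.4,0,0,0,4.5,3.2,-2.9,0,0,0,9,5,-4.6,0,0,0,13.8,6.8,-6.2,0,0,0,18.6,8.6,-7.8,0,0,0,23.4,10.4,-9.5,0,0,0,28.2,12.2,-11.1,0,0,0,33,14,-12.8,0,0,0,37.8,15.7,-14.3,0,0,0,42,17,-15.5,0,0,0,45,17.3,-15.8,0,0,0,45.8])

```text
time: 28.67
position: [0.6318, -0.0863, 0.1572]
tool_rot: [0.998, -0.069, -0.002, -0.001]
ft_force: [-0.0, 0.1, -2.9]
grip_width: 0.0119
```

Call:
drive_tool(targets=[0,0,0,0,0,0,0,0,0,0,0,0,0,0,0,0,0,0,0,0,0,0,0,0])

```text
time: 29.0
position: [0.633, -0.0915, 0.1591]
tool_rot: [0.998, -0.07, -0.0, 0.0]
ft_force: [0.3, -0.4, -2.9]
grip_width: 0.0117
```

```bash
python3 plan.py .633 -.0889 .045 -8
```

```text
t 29.0 pos [ 0.633  -0.0915  0.1591] q [-0.32  0.62  1.45 -0.    1.07  1.39] F [ 0.3 -0.4 -2.9] w 0.0117
shift cm [-0.04 -0.26 11.41] turn [ 0.   0.  -0.1]
```

Call:
drive_tool(targets=[0,-0.1,1,0,0,0,0,-0.2,3,0,0,0,0,-0.2,5.5,0,0,0,0,-0.2,8,0,0,0,0,-0.2,10,0,0,0,0,-0.2,11,0,0,0,0,-0.2,11.3,0,0,0,0,-0.2,11.4,0,0,0,0,-0.2,11.4,0,0,0,0,-0.2,11.4,0,0,0])

```text
time: 29.83
position: [0.6348, -0.0886, 0.0469]
tool_rot: [0.998, -0.07, 0.002, 0.0]
ft_force: [0.4, 0.2, -1.8]
grip_width: 0.0115
```

```bash
python3 plan.py .633 -.0889 .0384 -8
```

```text
t 29.83 pos [ 0.6348 -0.0886  0.0469] q [-0.31  0.77  1.52  0.    0.85  1.4 ] F [ 0.4  0.2 -1.8] w 0.0115
shift cm [-0.17  0.05  0.85] turn [ 0.  -0.2 -0. ]
```

Call:
drive_tool(targets=[-0.15,0,0.3,0,0,0,-0.15,0,0.55,0,0,0,-0.15,0,0.7,0,0,0,-0.15,0,0.8,0,0,0,-0.15,0,0.8,0,0,0,-0.15,0,0.8,0,0,0])

```text
time: 30.33
position: [0.6321, -0.0879, 0.0384]
tool_rot: [0.998, -0.07, 0.0, 0.0]
ft_force: [-2.2, 1.1, 4.8]
grip_width: 0.0115
```

```bash
python3 plan.py .633 -.0889 .0384 -8
```

```text
t 30.33 pos [ 0.6321 -0.0879  0.0384] q [-0.31  0.78  1.52 -0.    0.83  1.4 ] F [-2.2  1.1  4.8] w 0.0115
shift cm [ 0.11  0.09 -0.  ] turn [ 0. -0.  0.]
```

Contact again. Release, up, then swing back out to the start side so the camera has a clear view.

Call:
drive_tool(targets=[0,0,0,0,0,0,0,0,0,0,0,0,0,0,0,0,0,0,0,0,0,0,0,0,0,0,0,0,0,0,0,0,0,0,0,0], grip=-0.1)

```text
time: 30.83
position: [0.6321, -0.0879, 0.0373]
tool_rot: [0.998, -0.07, 0.0, -0.0]
ft_force: [0.3, 0.3, 0.2]
grip_width: 0.0427
```

Call:
drive_tool(targets=[0,0,-1,0,0,0,0,0,-3,0,0,0,0,0,-6,0,0,0,0,0,-9,0,0,0,0,0,-11.5,0,0,0,0,0,-14,0,0,0,0,0,-16,0,0,0,0,0,-16,0,0,0])

```text
time: 31.5
position: [0.6352, -0.0888, 0.2035]
tool_rot: [0.998, -0.07, 0.005, 0.001]
ft_force: [0.8, -0.9, 0.4]
grip_width: 0.0477
```

```bash
python3 plan.py .40 -.45 .22 -8
```

```text
t 31.5 pos [ 0.6352 -0.0888  0.2035] q [-0.31  0.57  1.42  0.    1.15  1.4 ] F [ 0.8 -0.9  0.4] w 0.0477
shift cm [-18.25  39.04  -1.78] turn [ 0.1 -0.6  0. ]
```

Call:
drive_tool(targets=[-1.5,3.2,0,0,0,0,-3,6.5,0,0,0,0,-4.6,10,0,0,0,0,-6.2,13.4,0,0,0,0,-7.8,16.8,-0.5,0,0,0,-9.4,20.2,-1,0,0,0,-11,23.6,-1.5,0,0,0,-12.6,27,-1.7,0,0,0,-14.2,30.4,-1.7,0,0,0,-15.8,33.8,-1.7,0,0,0,-17.2,36.9,-1.7,0,0,0,-18.2,39,-1.7,0,0,0])

```text
time: 32.5
position: [0.3954, -0.4514, 0.2141]
tool_rot: [0.997, -0.071, -0.0, 0.0]
ft_force: [0.5, 0.1, 0.2]
grip_width: 0.048
```

```bash
python3 - <<'E'
from meas import *
imgs={n:robot.camera(n) for n in("top","side")}
orn(imgs,dict(blue=(.613,.11),yellow=(.428,.0775),red=(.633,-.089),green=(.4387,.2966)),.055)
a,b=imgs["side"][0],imgs["top"][0]
cv2.imwrite("pics/z.png",np.hstack([cv2.resize(a[100:320,150:370],(400,400)),cv2.resize(b[100:280,170:350],(400,400))])[:,:,::-1])
E
```

```text
blue top upper ang 25.2 sd [4.  8.1] mean [0.6112 0.1092 0.072 ] 56 110
    foot rect c [617.6 107.4] size [64.1 40. ] ang 22.8
blue side upper ang 24.4 sd [2.6 9. ] mean [0.6127 0.1137 0.0567] 228 79
    foot rect c [611.1 114.2] size [71.4 34.9] ang 19.2
  both foot rect c [613.2 109.1] size [71.8 46.3] ang 20.2
yellow top upper ang 3.8 sd [ 3.9 16. ] mean [0.4286 0.0774 0.0738] 93 158
    foot rect c [428.   76.7] size [75.3 48.7] ang 2.5
yellow side upper ang 3.5 sd [ 2.4 15.5] mean [0.4276 0.0815 0.0551] 316 102
    foot rect c [427.3  80.9] size [75.6 38.2] ang 3.4
  both foot rect c [427.8  76.7] size [75.3 48.7] ang 1.9
red top upper ang 172.5 sd [ 3.2 17.7] mean [ 0.6262 -0.0861  0.0605] 99 46
    foot rect c [630.9 -91.3] size [35.  51.7] ang 50.2
red side upper ang 172.1 sd [ 2.8 17.9] mean [ 0.6295 -0.0838  0.0491] 193 48
    foot rect c [626.5 -76.1] size [25.4 56.3] ang 89.0
  both foot rect c [630.2 -87.5] size [39.6 57.8] ang 51.4
green top upper ang 7.3 sd [ 3.4 14. ] mean [0.4318 0.2927 0.0573] 79 66
    foot rect c [428.1 288.5] size [33.9 49.5] ang 57.9
green side upper ang 9.4 sd [ 2. 13.] mean [0.4334 0.2994 0.0469] 254 103
    foot rect c [429.7 302.5] size [64.5 28.8] ang 12.8
  both foot rect c [431.7 294.8] size [64.7 42.2] ang 8.5
```

View pics/z.png

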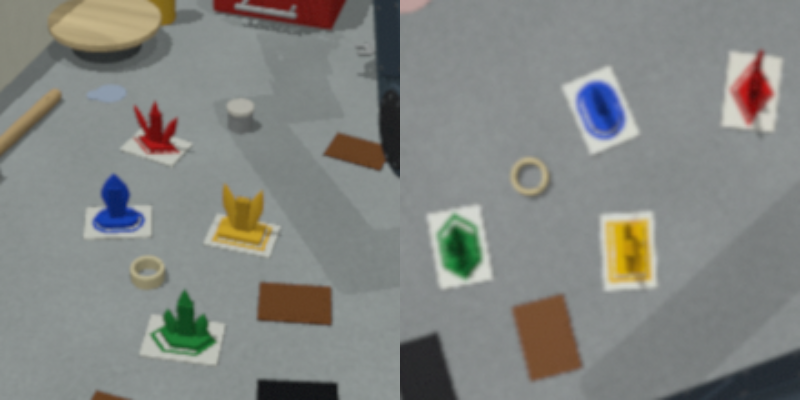

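All four stand on their boards: top crop green (458,247), blue (600,107), yellow (628,250), red (752,92). Green, and red slightly, look off toward the robot. I'll measure that with an overlay of the foot at the height of its upper face.

```bash
python3 - <<'E'
from h import *
B=dict(blue=(.6134,.1099,22),red=(.633,-.0889,172),green=(.4387,.2966,9.2),yellow=(.428,.0775,2))
rows=[]
for n in("top","side"):
    p,_=robot.camera(n);t=[]
    for k,(x,y,a) in B.items():
        s=.0005
        o=ortho(n,p,.016,x+.05,y+.05,.1,.1,s).copy()
        a=np.radians(a)
        L,Wd={"blue":(32,20),"red":(36,23),"green":(34,20),"yellow":(32,20)}[k]
        poly={"red":[(L,0),(0,Wd),(-L,0),(0,-Wd)],"yellow":[(L,Wd),(-L,Wd),(-L,-Wd),(L,-Wd)],"green":[(L,0),(L/2,Wd),(-L/2,Wd),(-L,0),(-L/2,-Wd),(L/2,-Wd)],"blue":[(L*np.cos(q),Wd*np.sin(q)) for q in np.linspace(0,6.28,30)]}[k]
        P=np.array(poly)/1000@np.array([[np.cos(a),np.sin(a)],[-np.sin(a),np.cos(a)]])
        q=np.stack([(.05-P[:,1])/s,(.05-P[:,0])/s],-1).round().astype(np.int32)
        cv2.polylines(o,[q],True,(255,0,255),1);t.append(o)
    rows.append(np.hstack(t))
cv2.imwrite("pics/ov.png",np.vstack(rows)[:,:,::-1])
E
```

```text
(no output)
```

View pics/ov.png

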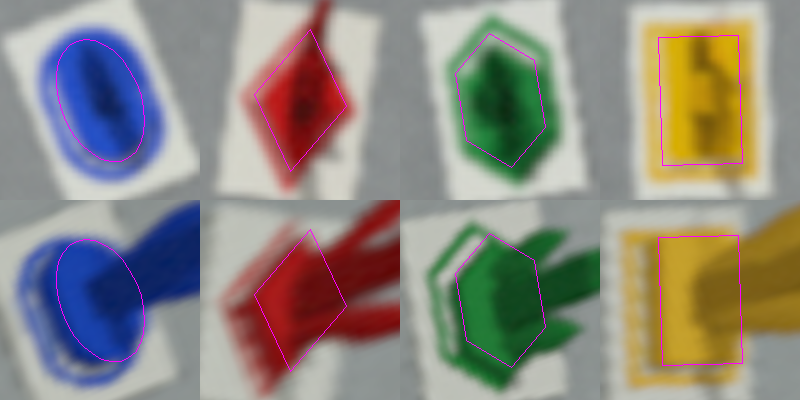

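```bash
python3 - <<'E'
from h import *
B=dict(blue=(.6134,.1099,22),red=(.633,-.0889,-8),green=(.4387,.2966,9.2),yellow=(.428,.0775,2))
for n in("top","side"):
    p,d=robot.camera(n);P=cloud(n,d);H=hues(p)
    for k,(x,y,a) in B.items():
        a=np.radians(a);Q=P[H[k]&(d>0)&(np.hypot(P[...,0]-x,P[...,1]-y)<.055)&(P[...,2]<.12)]
        dx=Q[:,0]-x;dy=Q[:,1]-y;l=np.stack([dx*np.cos(a)+dy*np.sin(a),-dx*np.sin(a)+dy*np.cos(a),Q[:,2]],-1)*1000
        for lo,hi in((9.5,22),(22,50),(50,75),(75,100)):
            m=(l[:,2]>lo)&(l[:,2]<hi);q=l[m]
            if len(q)>3: print(n,k,(lo,hi),len(q),"along min/mean/max",q[:,0].min().round(1),q[:,0].mean().round(1),q[:,0].max().round(1),"across min/mean/max",q[:,1].min().round(1),q[:,1].mean().round(1),q[:,1].max().round(1))
E
```

```text
top blue (9.5, 22) 192 along min/mean/max -30.1 -0.5 32.5 across min/mean/max -23.8 -1.9 17.7
top blue (22, 50) 10 along min/mean/max -15.3 -5.7 14.7 across min/mean/max -17.2 -1.4 5.7
top blue (50, 75) 23 along min/mean/max -16.5 -2.0 17.2 across min/mean/max -6.4 0.3 5.7
top blue (75, 100) 25 along min/mean/max -14.1 -1.2 11.3 across min/mean/max -4.3 0.2 4.0
top red (9.5, 22) 86 along min/mean/max -29.4 -4.7 17.5 across min/mean/max -23.3 -0.4 17.9
top red (22, 50) 30 along min/mean/max -33.7 -5.7 20.2 across min/mean/max -4.7 3.2 10.2
top red (50, 75) 54 along min/mean/max -41.5 -8.9 29.8 across min/mean/max -5.5 1.6 6.8
top red (75, 100) 21 along min/mean/max -11.7 -3.3 8.1 across min/mean/max -3.1 1.0 4.7
top green (9.5, 22) 117 along min/mean/max -36.4 -10.0 21.0 across min/mean/max -20.9 -7.3 16.8
top green (22, 50) 35 along min/mean/max -31.6 -7.7 19.3 across min/mean/max -17.4 -3.6 4.1
top green (50, 75) 23 along min/mean/max -29.1 -9.4 15.8 across min/mean/max -6.6 -2.3 4.2
top green (75, 100) 22 along min/mean/max -12.7 -3.8 4.5 across min/mean/max -6.7 -2.3 3.9
top yello
[... 1126 characters left out ...]
/max -40.4 -6.8 28.8 across min/mean/max -6.5 8.8 20.8
side green (22, 50) 162 along min/mean/max -31.1 -5.3 21.0 across min/mean/max -3.9 3.4 7.6
side green (50, 75) 72 along min/mean/max -27.0 -4.8 20.1 across min/mean/max -0.8 4.2 8.1
side green (75, 100) 22 along min/mean/max -8.6 -4.1 0.5 across min/mean/max -0.2 2.4 4.8
side yellow (9.5, 22) 202 along min/mean/max -31.2 -0.3 33.5 across min/mean/max -20.0 7.9 22.1
side yellow (22, 50) 122 along min/mean/max -27.0 -0.8 21.8 across min/mean/max -3.1 4.3 9.6
side yellow (50, 75) 158 along min/mean/max -26.8 -0.9 28.3 across min/mean/max -4.8 3.9 9.7
side yellow (75, 100) 36 along min/mean/max -27.8 2.3 27.3 across min/mean/max 0.2 3.6 9.6
```

Measured offsets along the long axis are about −5 mm for green, −4 mm for red and within 2 mm for blue and yellow. Across, all four are within about 4 mm. Everything is inside the 12 mm limit and upright, and the arm is clear, so I'm handing in.

```bash
python3 -c "
from rig import robot
print(robot.get_obs()['joint_velocities'].round(3)); print(robot.hand_in())"
```

```text
[ 0.017 -0.006 -0.    -0.002 -0.002 -0.001]
the job is handed in; nothing more can be done
None
```

I moved all four leaf ornaments to the boards of their own colour, released them standing upright, and handed the job in at about 33 s. The order was yellow, green, blue, red. `hand_in` gave no verdict.

My last checks, from both cameras with the arm moved clear:

| Ornament | Offset along its long axis | Angle difference from the outline |
|---|---|---|
| Green | about 5 mm, towards the robot | within about 2° |
| Red | about 4 mm, towards the robot | within about 1° |
| Blue | within about 2 mm | about 2–3° |
| Yellow | within about 2 mm | about 2° |

- **Centring:** sideways, the offsets are about 4 mm or less. The two cameras differ there by a few mm because each sees only one face of a leaf. Foot-edge readings for green and red were blurred by the painted outlines and read higher, up to about 9 mm, still inside the 12 mm limit. I did not regrip green or red to centre them better.
- **Upright:** I judged this by eye in the final pictures and did not measure the tilt.
- **Tape roll and paint pot:** I never touched them. In the pictures they are where they started, but I did not measure their positions again.

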